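# Clamp a wash arm in the ratchet cradle

## Task

The dishwasher's wash arm has to be held for scrubbing: lay it in the cleaning cradle, hub upward and centred, in the bay between the rubber pad and the steel stop bar, and let go of it. Then turn the cradle's black knob clockwise, click by click, until the pad has pushed the arm up against the stop bar, and on to the second click after that touch, no further, and leave it held by the pawl. Leave the tumbler, the bowl and the bottle where they stand.

Things in the scene. Friction and masses are not known exactly. Their poses are not given: they have to be found in the camera images.
- washarm_hub (a point): The wash arm: loose straight steel tube 240 mm long (x axis) x 28 wide (y) x 24 high, with a grey square hub block 30 x 30 mm, 36 mm tall, on top of its middle; 60 mm tall in all, 0.3 to 0.5 kg. This point: the middle of the hub block, 42 mm above the arm's underside. Starts flat on the table, hub up. Both ends are alike.
- cradle: The cleaning cradle: fixed aluminium base plate 200 (x) x 240 (y) x 12 mm on the table. Origin at table height, 20 mm towards +y from the plate's middle, z up. In this frame the knob's axis is at (0, -65) mm; the pad faces and moves to +y; the stop bar lies beyond the bay, at +y.
- bay (a point): Where the arm goes: a point on the plate's top, 12 mm above the table, axes as the cradle's. The tube lies along this x, its middle here within 25 mm; laid right over this point it clears pad and stop bar by 3 mm or more. Both rise 24 mm above the plate, as high as the tube; the hub stands clear above them. The stop bar's place differs each time and is not reported: 8 to 26 mm of slack in all.
- pad: Rubber pad 44 (x) x 22 mm high. Origin in its front face's plane, at table height; moves 4.6 mm per click. It pushes the loose arm to the stop bar with 1 to 3 N; then it stands still and its spring (1.5 N per mm) winds up, about 6.5 N a click. That touch falls between two clicks; the second click after it leaves 6.5 to 13 N. Above 23 N the arm is bent.
- knob_grip (a point): Black knob on the toothed wheel: square block 32 x 32 mm (sides along x and y here), from 44 to 82 mm above the table, free on all sides above 46 mm. This point: on the vertical turning axis, 64 mm above the table. Clockwise from above tightens. 3 to 7 clicks in all, so it must be regrasped; just past a click it pulls back with about 0.05 N m before the touch, then 0.08 N m more each click (12 mm of drive per rad).
- pawl_tip (a point): Fixed point where the brass pawl meets the steel ratchet wheel (84 mm across, 16 teeth, 22.5 degrees a click; all below 40 mm). At the start the pawl sits in a tooth. It drops one click on; turn 4 to 8 degrees past to be sure. Let go, the wheel springs back (light return spring) onto the last tooth caught; it cannot be turned back past it.
- tumbler: bystander: glass tumbler, 72 mm across, 100 mm tall, origin under its middle
- bowl: bystander: white bowl, 120 mm across, 50 mm tall, origin under its middle
- cleaner: bystander: grey bottle with white cap, 66 mm across, 170 mm tall, origin under its middle
Mind the look-alikes: they are no part of the job. Of the things shaped like the part that bears washarm_hub, the bare steel one is meant.

How it is judged:
By the outcome, as a careful person would: the job done as asked, in the order asked, and still so for the second after the job is handed in, with the robot touching nothing.
It also fails if it takes over 48 s, if anything falls off the work surface, if the arm or the gripper's body presses on something with over 40 N, if the wrist force passes 120 N, or if a joint passes its speed limit or range.

## Robot

A 6-joint arm with a two-finger parallel gripper is mounted at the origin on the work surface. World frame = base frame: x ahead of the robot, y to its left, z up, the work surface at z = 0. Lengths are in m, angles in rad, forces in N, time in s.
With the tool pointing down it reaches from about 0.35 to 0.925 m from the base axis. Payload 6.4 kg.
Tool frame: the origin (TCP) lies at the very end of the fingers, on their centre line; the grasp point (between the pads) lies 19 mm behind it; y points along the fingers, z is the direction in which the jaws open and shut, and the axes are right-handed (so a half turn about y gives the same grasp; the last joint's range is limited). The gripper opens to 94 mm and grips with 3 to 60 N. Pads are 16 mm wide; open, the fingers measure 119 mm over their backs; the gripper's body (75 mm by 177 mm) begins 78 mm behind the grasp point.
Start: joints at [1.159, 0.245, 1.558, -0, 1.339, -0.174], TCP at [0.153, 0.632, 0.205] pointing down, gripper open.
Joint ranges: [-3.13, 3.13], [-1.02, 2.26], [0.13, 2.54], [-0.95, 4.09], [0.21, 2.88], [-2.74, 2.74]. Speed limits (rad/s): [2.57, 2.57, 3.14, 3.14, 3.14, 3.14].

## Interface

Orientations are given as a unit quaternion [x, y, z, w].
In Python, from workcell import readout, grab_frame, hand_in gives the robot as it stands.
- The arm moves only by the shell command python3 -m crank 'ROWS' [OPENING] [FORCE]. ROWS is JSON, a list that holds one entry, the list of rows, each a list of 4 numbers: the shift along the tool's x, y, z in m, then the turn about the tool's y in degrees. A call has 1 to 8 rows; each row is the pose to reach, as a shift and turn from the pose commanded when the call began, along the tool's axes at that moment; what a row does not reach only later rows make up. A row lasts 1/12 s, in which the tool goes at most 41.7 mm and 7.16 degrees, less where a joint would pass 70% of its speed; a pose out of reach is approached as far as the arm can. A call with a gripper value outside its range is refused whole. OPENING is the finger opening in m, from 0 to 0.094, set as the call begins (- or left out, the last holds). The fingers move at their own pace and stop on an object; FORCE is the grip in N (left out, the last holds). Time passes only in rows, so rows that repeat a pose let the fingers close. It gives the time, the measured TCP pose, the force and the opening at its end, in the units of the state.
- readout.observe(): the state, without advancing time (a new reading comes with each control period).
- grab_frame(name): name is "side" or "top" or "wrist"; returns a dict with "image" (420x560x3 uint8, red, green, blue), "camera_matrix" (3x3 intrinsics, pixels), "rvec" (rotation vector, rad) and "tvec" (3), from world to camera coordinates, as OpenCV has them; the wrist camera has in their place "tool_from_camera" (4x4, takes a point from camera to tool coordinates, whose origin is the TCP and whose axes are the tool frame's). Camera axes: x right, y down, z forward; pixel columns grow to the right and rows downward; lengths in m; the calibration is good to about 2 mm. A picture is of the moment at which its call begins: read the wrist's pose just before it. There is no depth.
- hand_in(): hands the job in, once; it reports no verdict.
The state is a dict: "time": time; "qpos": joint angles; "qd": joint speeds; "joint_efforts": joint torques, N m; "position": TCP position; "tool_rot": TCP orientation; "contact_force": force on the tool from outside, world axes, zero at the start; "torque": the same for the moment, N m; "opening": finger opening in m.
Only numpy, scipy, OpenCV 4.12 (cv2) and the standard library are available. Lean on these libraries where they do the work, as an engineer would, in place of code of your own. Each camera call takes 0.05 s, during which the arm holds its last target.

## Working session

There is one attempt and no reset: what is moved stays moved. The work goes in short steps, Python scripts to look and compute and a shell command to move; the robot and the scene stay as the last step left them, time stands still between calls to the robot, and variables do not carry over. Pictures are saved under pics/ and viewed, and the job is handed in when it is done.

```bash
ls; mkdir -p pics; python3 - <<'E'
from workcell import readout, grab_frame
import cv2
print(readout.observe())
for n in ("side","top","wrist"):
    f=grab_frame(n); cv2.imwrite(f"pics/a_{n}.png",f["image"][:,:,::-1])
    print(n,{k:v for k,v in f.items() if k!="image"})
E
```

```text
pics
{'time': 0.0, 'qpos': array([ 1.15888606e+00,  2.45793062e-01,  1.55898296e+00, -1.57186379e-05,
        1.33871964e+00, -1.74090491e-01]), 'qd': array([-0.00131608,  0.00074638, -0.00050661, -0.00024034,  0.00014548,
        0.00089934]), 'joint_efforts': array([ 1.04207094e-03, -4.15824902e+01, -3.14606845e+01,  6.85345125e-02,
        3.31212510e-02, -1.13598949e-04]), 'position': array([0.15287971, 0.63115165, 0.20437551]), 'tool_rot': array([ 0.70275912, -0.08407182,  0.08369352, -0.70146771]), 'contact_force': array([ 0.13970295, -0.14678467,  0.21593631]), 'torque': array([-0.03037392, -0.00961915, -0.07275241]), 'opening': 0.09374252695457147}
side {'camera_matrix': array([[414.74328466,   0.        , 282.10090091],
       [  0.        , 414.74328466, 203.56506288],
       [  0.        ,   0.        ,   1.        ]]), 'rvec': array([ 2.36449155, -0.43329794,  0.17126984]), 'tvec': array([-0.49343995,  0.21797946,  1.15387486])}
top {'camera_matrix': array([[391.69682559,   0.        , 278.15873622],
       [  0.        , 391.69682559, 209.92894623],
       [  0.        ,   0.        ,   1.        ]]), 'rvec': array([ 2.14628592, -2.14301046,  0.19549536]), 'tvec': array([0.01682498, 0.54243309, 0.97903422])}
wrist {'camera_matrix': array([[302.77333706,   0.        , 272.92732601],
       [  0.        , 302.77333706, 212.04651713],
       [  0.        ,   0.        ,   1.        ]]), 'tool_from_camera': array([[ 6.75134163e-04,  9.61782590e-01,  2.73813429e-01,
        -7.97485467e-02],
       [-3.68601986e-04, -2.73813233e-01,  9.61782812e-01,
        -1.79483327e-01],
       [ 9.99999704e-01, -7.50260607e-04,  1.69654305e-04,
        -7.85732526e-04],
       [ 0.00000000e+00,  0.00000000e+00,  0.00000000e+00,
         1.00000000e+00]])}
```

View pics/a_side.png

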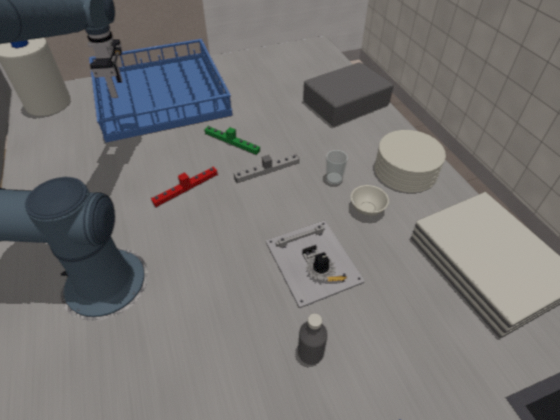

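View pics/a_top.png

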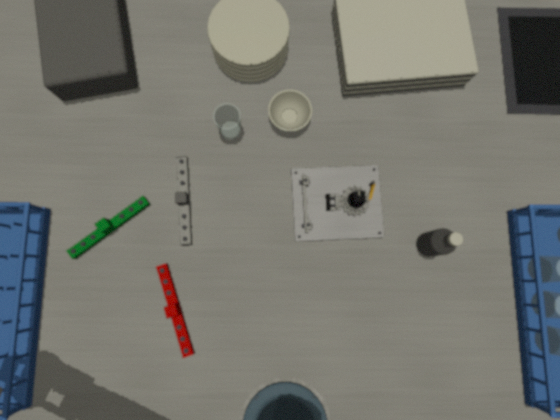

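View pics/a_wrist.png

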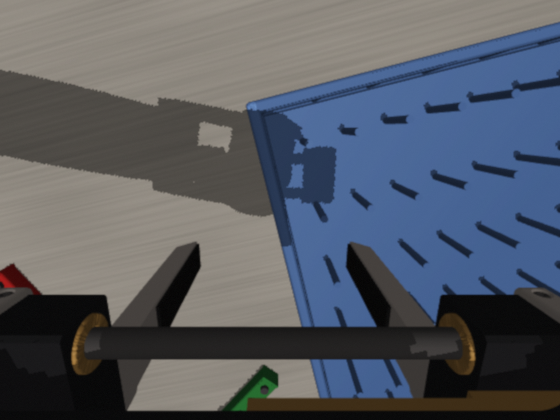

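Steel candidates in the top view: green (110,227), red (175,310) and bare steel with grey hub (183,200). The steel one is meant. The cradle is at (337,203) with its stop bar at (306,203) and knob at (357,200). Next, crops and measurements.

```bash
cat > h.py <<'E'
import numpy as np, cv2
from scipy.spatial.transform import Rotation as R
from workcell import readout, grab_frame
def ray(f,uv,st=None):
    K=f["camera_matrix"]; d=np.linalg.inv(K)@np.array([uv[0],uv[1],1.])
    if "rvec" in f:
        Rm=cv2.Rodrigues(f["rvec"])[0]; return -Rm.T@f["tvec"], Rm.T@d
    T=f["tool_from_camera"]; Rt=R.from_quat(st["tool_rot"]).as_matrix()
    return st["position"]+Rt@T[:3,3], Rt@T[:3,:3]@d
def onz(f,uv,z,st=None):
    o,d=ray(f,uv,st); return o+d*(z-o[2])/d[2]
def proj(f,p,st=None):
    K=f["camera_matrix"]
    if "rvec" in f: c=cv2.Rodrigues(f["rvec"])[0]@p+f["tvec"]
    else:
        T=f["tool_from_camera"]; Rt=R.from_quat(st["tool_rot"]).as_matrix()
        c=T[:3,:3].T@(Rt.T@(np.array(p)-st["position"])-T[:3,3])
    q=K@c; return q[:2]/q[2]
def crop(f,name,x0,y0,x1,y1,s):
    cv2.imwrite(f"pics/{name}.png",cv2.resize(f["image"][y0:y1,x0:x1,::-1],None,fx=s,fy=s,interpolation=cv2.INTER_CUBIC))
E
python3 - <<'E'
from h import *
f=grab_frame("top")
crop(f,"b_arm",150,145,220,255,5); crop(f,"b_cr",285,155,390,250,7)
g=grab_frame("side"); crop(g,"b_side",225,140,375,310,3.5)
st=readout.observe(); print(R.from_quat(st["tool_rot"]).as_matrix().round(3))
for n,uv,z in [("hub",(182,198),.06),("end1",(182,157),.024),("end2",(186,244),.024)]: print(n,onz(f,uv,z).round(4))
E
```

```text
[[ 0.972 -0.     0.235]
 [-0.235 -0.001  0.972]
 [-0.    -1.    -0.001]]
hub [0.5702 0.2654 0.06  ]
end1 [0.6905 0.2782 0.024 ]
end2 [0.4547 0.2584 0.024 ]
```

View pics/b_arm.png

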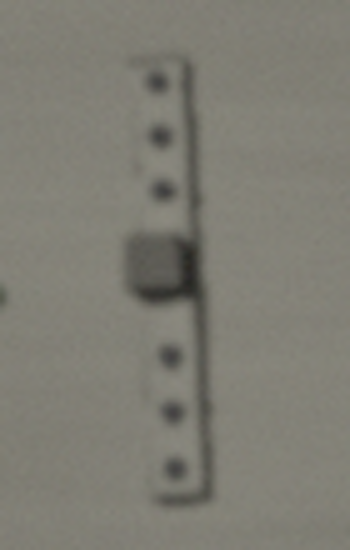

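View pics/b_cr.png

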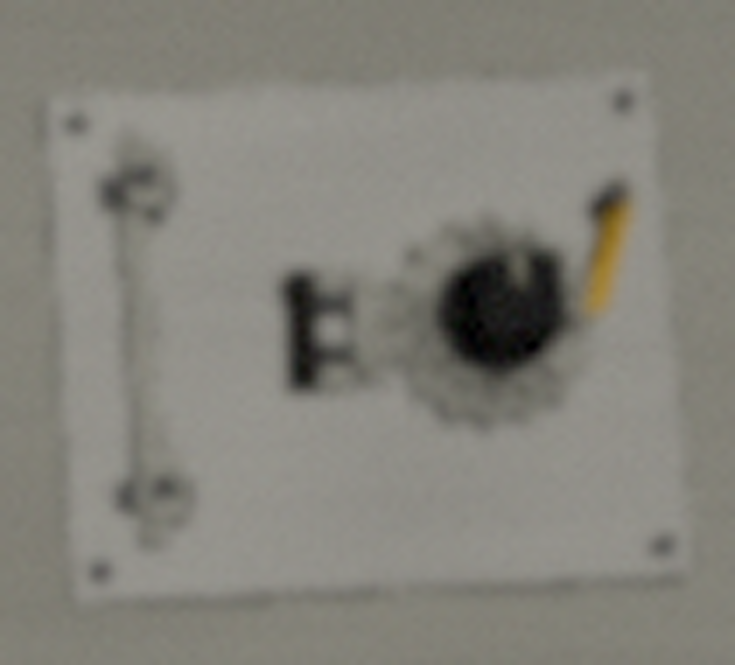

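View pics/b_side.png

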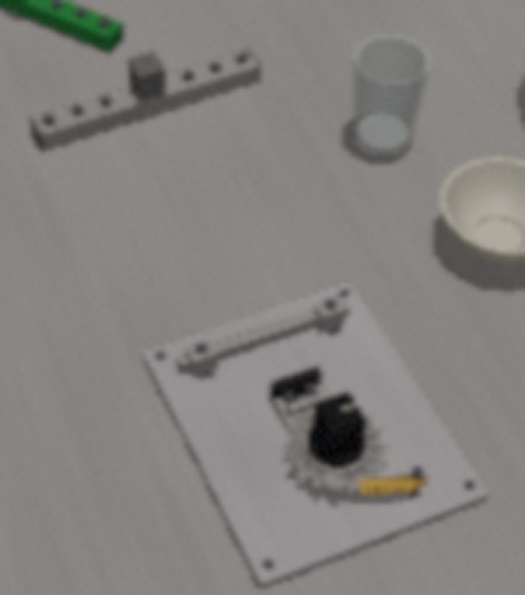

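Crops confirm the plain steel bar with a dark-grey hub at top pixel (182,198); the plate, bar, pad, knob and pawl are all visible. Next I work out the poses.

```bash
python3 - <<'E'
from h import *
f=grab_frame("top"); g=grab_frame("side"); st=readout.observe()
c=lambda u,v:(285+u/7-.43,155+v/7-.43)
P=[onz(f,c(*p),.012)[:2] for p in [(50,98),(648,75),(685,575),(82,600)]]
P=np.array(P); print(P.round(4)); m=P.mean(0)
ex=P[0]+P[1]-P[2]-P[3]; ey=P[0]+P[3]-P[1]-P[2]
print("len",np.linalg.norm(ex)/2,np.linalg.norm(ey)/2)
yaw=np.degrees([np.arctan2(ex[1],ex[0]),np.arctan2(-ey[0],ey[1])]);print("yaw",yaw)
# side view corners
s=lambda u,v:(225+u/3.5-.36,140+v/3.5-.36)
Q=np.array([onz(g,s(*p),.012)[:2] for p in [(345,287),(487,493),(262,583),(145,355)]]);print(Q.round(4),Q.mean(0))
a=np.radians(yaw.mean()); Rz=np.array([[np.cos(a),-np.sin(a)],[np.sin(a),np.cos(a)]])
M=(m+Q.mean(0))/2
o=M+Rz@[0,.02]; print("top mean",m,"origin",o,"knob",o+Rz@[0,-.065])
for n,p,z in [("padface",(288,330),.034),("pad lo",(288,390),.034),("bar r1",(137,300),.036),("knob",(505,305),.082)]:
    print(n,(Rz.T@(onz(f,c(*p),z)[:2]-o)).round(4))
b=lambda u,v:(150+u/5-.4,145+v/5-.4)
h1=onz(f,b(156,82),.024);h2=onz(f,b(175,468),.024);print("holes",h1,h2,(h1+h2)/2,np.degrees(np.arctan2(*(h1-h2)[[1,0]])))
print("hub top",onz(f,b(155,262),.06), "side hub", onz(g,s(146,64),.06))
E
```

```text
[[ 0.6629 -0.0202]
 [ 0.6735 -0.2563]
 [ 0.4759 -0.2623]
 [ 0.4659 -0.0312]]
len 0.19750320424287743 0.23382639512154166
yaw [2.48837656 2.51398991]
[[ 0.6552 -0.0243]
 [ 0.6711 -0.2574]
 [ 0.4753 -0.2672]
 [ 0.4642 -0.033 ]] [ 0.56642115 -0.14549967]
top mean [ 0.5695394  -0.14250461] origin [ 0.56710748 -0.1240212 ] knob [ 0.56994408 -0.18895927]
padface [0.0001 0.0153]
pad lo [-0.0229  0.0167]
bar r1 [0.0136 0.0721]
knob [-0.0025 -0.0569]
holes [0.67921338 0.28095614 0.024     ] [0.46986903 0.26261101 0.024     ] [0.5745412  0.27178357 0.024     ] 5.008114044404669
hub top [0.57275993 0.26906177 0.06      ] side hub [0.57208698 0.26828166 0.06      ]
```

```bash
python3 -m crank '[[[0.035,0,-0.018,5],[0.07,0,-0.036,10],[0.105,0,-0.054,15],[0.141,0,-0.072,20],[0.176,0,-0.09,25],[0.211,0,-0.108,31],[0.247,0,-0.126,36],[0.282,0,-0.144,41]]]' 0.08 30
python3 - <<'E'
from h import *
st=readout.observe(); A=R.from_quat(st["tool_rot"]).as_matrix(); print(A.round(3),st["qpos"].round(2))
d=np.array([.5735,.270,.16])-st["position"]; print((A.T@d).round(4), "turn",np.degrees(np.arctan2(A[1,2],A[0,2]))-5)
E
```

```text
time: 1.02
position: [0.3945, 0.4239, 0.2057]
tool_rot: [-0.627, 0.326, -0.326, 0.628]
contact_force: [0.6, 0.9, 0.9]
opening: 0.0802
[[ 0.575  0.     0.818]
 [-0.818  0.     0.575]
 [ 0.    -1.     0.001]] [ 0.63  0.08  1.74 -0.    1.32  0.01]
[0.2288 0.0457 0.0578] turn 30.127986585577624
```

```bash
python3 -m crank '[[[0.038,0.006,0.01,6],[0.076,0.014,0.02,12],[0.114,0.022,0.029,18],[0.152,0.03,0.039,24],[0.19,0.038,0.048,30],[0.225,0.045,0.057,30],[0.225,0.045,0.057,30]]]'
python3 - <<'E'
from h import *
st=readout.observe(); f=grab_frame("wrist"); cv2.imwrite("pics/c.png",f["image"][:,:,::-1]); 
np.save("c.npy",np.r_[st["position"],st["tool_rot"]])
A=R.from_quat(st["tool_rot"]).as_matrix(); print(A.round(3),st["position"],st["qpos"].round(2))
E
```

```text
time: 1.6
position: [0.5733, 0.2703, 0.1588]
tool_rot: [0.522, -0.477, 0.478, -0.521]
contact_force: [0.0, -0.0, 0.1]
opening: 0.0799
[[ 0.088 -0.     0.996]
 [-0.996 -0.002  0.088]
 [ 0.002 -1.    -0.001]] [0.57333142 0.27027626 0.15884861] [ 0.26  0.25  1.64 -0.    1.25  0.18]
```

View pics/c.png

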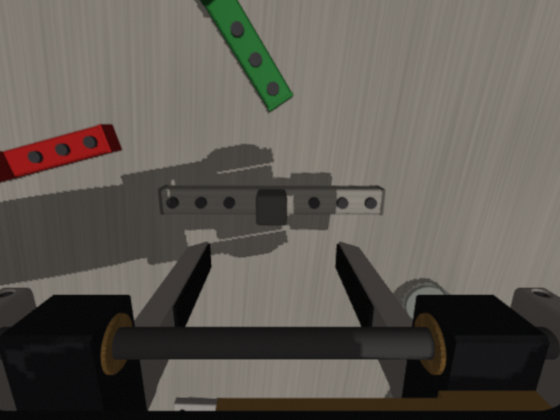

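```bash
python3 - <<'E'
from h import *
f=grab_frame("wrist"); v=np.load("c.npy"); st={"position":v[:3],"tool_rot":v[3:]}
crop(f,"c2",150,170,400,240,3.2)
A=R.from_quat(v[3:]).as_matrix()
h1=onz(f,(172.5,203),.024,st);h2=onz(f,(371,203),.024,st)
print(h1,h2,(h1+h2)/2,np.degrees(np.arctan2(*(h2-h1)[[1,0]])))
for z,uv in[(.06,(271.5,207))]: print(onz(f,uv,z,st))
print(proj(f,np.array([.5735,.270,.06]),st))
E
```

```text
[0.46606839 0.26046297 0.024     ] [0.67766932 0.27893627 0.024     ] [0.57186886 0.26969962 0.024     ] 4.989416738297067
[0.57129149 0.2748689  0.06      ]
[273.3655915  212.09839153]
```

View pics/c2.png

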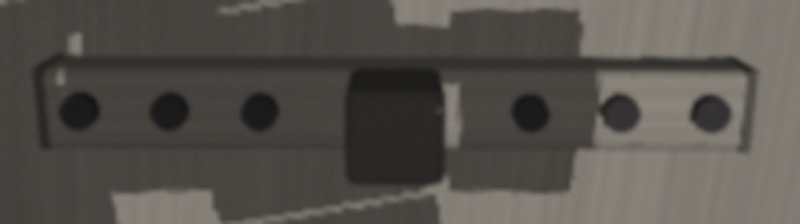

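Hub-top centre pixel is (271.5,213), so the hub is at (0.572,0.270) with yaw 5.0°, and the tool is straight above it. Descend and grip.

```bash
python3 -m crank '[[[0,0.04,-0.001,0],[0,0.08,-0.0015,0],[0,0.11,-0.0015,0],[0,0.13,-0.0015,0],[0,0.13,-0.0015,0]]]'
python3 -m crank '[[[0,0,0,0],[0,0,0,0],[0,0,0,0],[0,0,0,0],[0,0,0,0]]]' 0.02 30
```

```text
time: 2.12
position: [0.5649, 0.2754, 0.0267]
tool_rot: [0.525, -0.477, 0.474, -0.522]
contact_force: [0.2, -0.2, -0.1]
opening: 0.0802
time: 2.53
position: [0.5692, 0.2751, 0.0319]
tool_rot: [-0.522, 0.476, -0.476, 0.524]
contact_force: [-0.3, 0.0, 0.1]
opening: 0.0504
```

```bash
python3 -m crank '[[[0,0,0,0],[0,0,0,0],[0,0,0,0],[0,0,0,0],[0,0,0,0],[0,0,0,0]]]'; python3 - <<'E'
from h import *
for i in range(3):
    st=readout.observe(); print(st["time"],st["position"],st["opening"],st["torque"]); f=grab_frame("wrist")
cv2.imwrite("pics/d.png",f["image"][:,:,::-1])
E
```

```text
time: 3.03
position: [0.5691, 0.2748, 0.0308]
tool_rot: [-0.523, 0.476, -0.476, 0.523]
contact_force: [2.9, 0.5, -0.0]
opening: 0.03
3.0333 [0.56908883 0.27478794 0.03081792] 0.029967969905309845 [-0.02507478 -0.25333699 -0.03882485]
3.0833 [0.56907736 0.27479085 0.03080753] 0.02965592589743236 [-0.10358675 -0.28933462 -0.10527505]
3.1333 [0.56908566 0.27479577 0.03081045] 0.029958239992953523 [-0.09093225 -0.37099955 -0.05515773]
```

View pics/d.png

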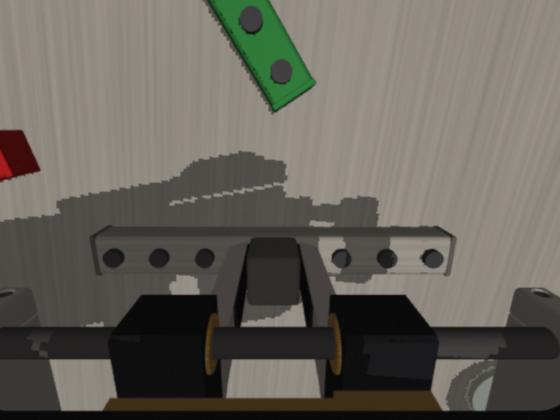

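```bash
python3 - <<'E'
from h import *
st=readout.observe(); f=grab_frame("wrist"); A=R.from_quat(st["tool_rot"]).as_matrix()
crop(f,"d2",80,215,470,320,2)
for uv,z in [((273,251),.06),((273,304),.06),((113,258),.024),((433,258),.024)]:
    p=onz(f,uv,z,st); print(uv,p.round(4),(A.T@(p-st["position"])).round(4))
E
```

```text
(273, 251) [0.5674 0.2892 0.06  ] [-0.0146 -0.0292 -0.0003]
(273, 304) [0.5704 0.2571 0.06  ] [ 0.0177 -0.0292 -0.0003]
(113, 258) [0.463  0.2591 0.024 ] [ 0.0057  0.0067 -0.1071]
(433, 258) [0.676  0.2787 0.024 ] [0.0061 0.007  0.1068]
```

View pics/d2.png

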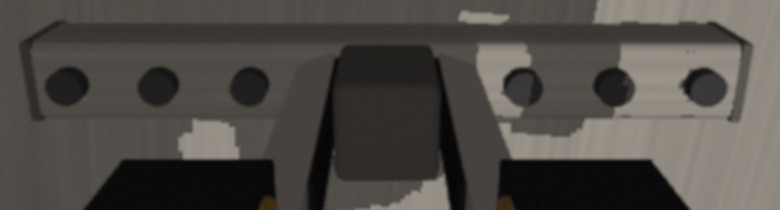

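Arm is gripped (opening 30 mm), hub about 5 mm to tool +x. Lift and carry to a viewing pose over the cradle.

```bash
python3 -m crank '[[[0,-0.025,0,0],[0,-0.06,0,0],[0,-0.1,0,0],[0.02,-0.13,-0.002,0],[0.055,-0.15,-0.005,0],[0.095,-0.16,-0.009,1],[0.135,-0.16,-0.013,2],[0.175,-0.16,-0.016,2.5]]]'
python3 -m crank '[[[0.04,0,-0.004,0],[0.08,0,-0.008,0],[0.12,0,-0.012,0],[0.16,0,-0.016,0],[0.2,0,-0.019,0],[0.235,0,-0.022,0],[0.265,0,-0.025,0],[0.265,0,-0.025,0]]]'
python3 -m crank '[[[0,0,0,0],[0,0,0,0],[0,0,0,0],[0,0,0,0]]]'
python3 - <<'E'
from h import *
st=readout.observe(); f=grab_frame("wrist"); cv2.imwrite("pics/e.png",f["image"][:,:,::-1]); 
np.save("e.npy",np.r_[st["position"],st["tool_rot"]])
A=R.from_quat(st["tool_rot"]).as_matrix(); print(A.round(3),st["position"],st["qpos"].round(2),st["contact_force"],st["opening"])
E
```

```text
time: 3.9
position: [0.5675, 0.0978, 0.1899]
tool_rot: [0.513, -0.488, 0.487, -0.512]
contact_force: [1.6, 0.0, -4.8]
opening: 0.0301
time: 4.57
position: [0.5555, -0.1713, 0.1887]
tool_rot: [0.512, -0.49, 0.488, -0.51]
contact_force: [-0.7, 0.4, -3.9]
opening: 0.03
time: 4.9
position: [0.5571, -0.1654, 0.19]
tool_rot: [0.513, -0.487, 0.486, -0.513]
contact_force: [0.2, -0.3, -3.5]
opening: 0.0296
[[ 0.052 -0.001  0.999]
 [-0.999  0.001  0.052]
 [-0.001 -1.    -0.001]] [ 0.55709006 -0.16538105  0.18997596] [-0.48  0.1   1.75  0.    1.29 -0.54] [ 0.15279909 -0.33895674 -3.54568113] 0.029593460161922262
```

View pics/e.png

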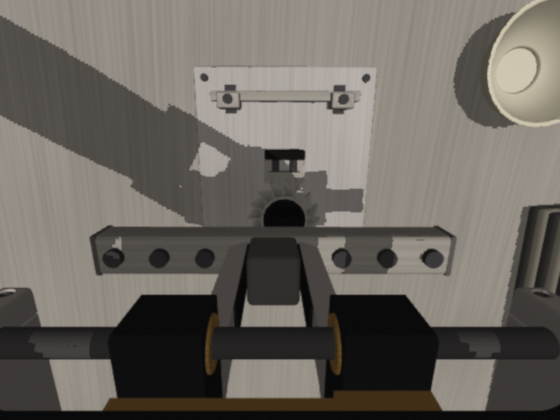

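```bash
python3 - <<'E'
from h import *
f=grab_frame("wrist"); crop(f,"e2",180,55,400,235,3.6)
E
```

```text
(no output)
```

View pics/e2.png

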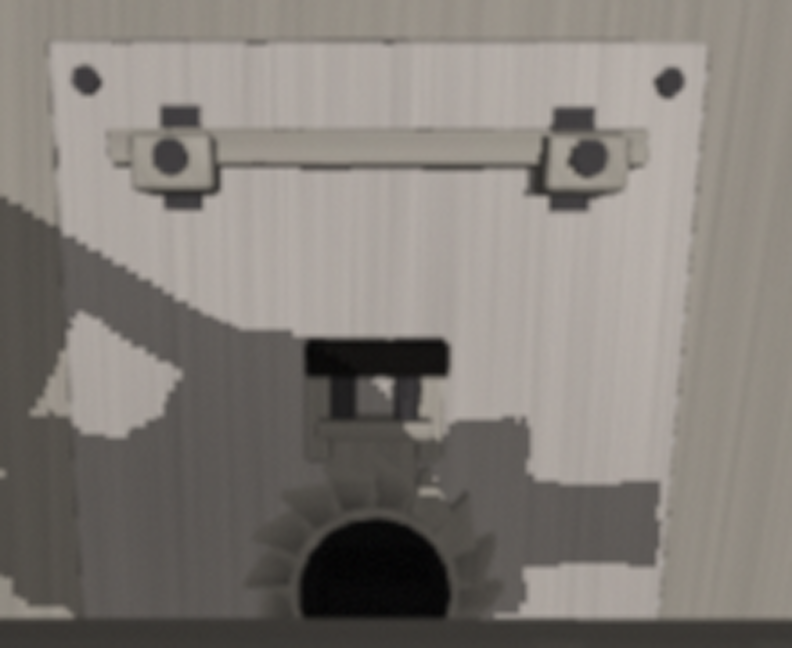

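```bash
python3 - <<'E'
from h import *
f=grab_frame("wrist"); v=np.load("e.npy"); st={"position":v[:3],"tool_rot":v[3:]}
c=lambda u,w:(180+(u+.5)/3.6-.5,55+(w+.5)/3.6-.5)
W=lambda u,w,z:onz(f,c(u,w),z,st)[:2]
tl=W(50,43,.012);tr=W(705,43,.012); ll=W(80,617,.012); rr=W(660,617,.012)
print(tl,tr,np.linalg.norm(tr-tl)); 
a=np.arctan2(*(tr-tl)[::-1]); print("yaw",np.degrees(a)); 
Rz=np.array([[np.cos(a),-np.sin(a)],[np.sin(a),np.cos(a)]])
o=(tl+tr)/2+Rz@[0,-.1]; print("origin",o,"knob",o+Rz@[0,-.065])
for n,u,w,z in [("ll",80,617,.012),("rr",660,617,.012),("padL",306,340,.034),("padR",448,340,.034),("pad face low",376,337,.014),("bar",380,166,.036),("bar low",380,169,.014),("bar back",380,130,.036),("clampL",175,190,.036),("clampL@30",175,190,.03),("clampR",585,190,.036),("knobtop",376,518,.082),("knobL",298,590,.082),("knobR",452,590,.082)]:
    print(n,(1000*Rz.T@(W(u,w,z)-o)).round(1))
print(st["position"])
E
```

```text
[ 0.46391366 -0.02904308] [ 0.66022266 -0.01894061] 0.19656877696653818
yaw 2.9459616142709155
origin [ 0.56720757 -0.12385969] knob [ 0.57054818 -0.18877379]
ll [-100.9  -81.4]
rr [ 99.5 -81.4]
padL [-21.5  14.1]
padR [21.4 14.1]
pad face low [ 0.3 13.6]
bar [ 0.2 63.4]
bar low [ 1.1 64.2]
bar back [ 0.1 73.1]
clampL [-59.1  56.9]
clampL@30 [-59.9  57.2]
clampR [59.7 56.9]
knobtop [ -1.6 -29.8]
knobL [-23.  -50.2]
knobR [ 19.5 -50.2]
[ 0.55709006 -0.16538105  0.18997596]
```

Cradle: origin (0.567,-0.124), yaw 2.95°. Pad face is at y≈+14 mm, bar face ≈+63, and its clamp blocks protrude to ≈+57. I aim the tube's middle at y=+34. Move above, then down gently.

```bash
python3 -m crank '[[[-0.03,0,0.004,0],[-0.055,0.02,0.008,0],[-0.075,0.05,0.0115,0],[-0.08,0.075,0.0123,0],[-0.08,0.09,0.0123,0],[-0.08,0.09,0.0123,0],[-0.08,0.09,0.0123,0],[-0.08,0.09,0.0123,0]]]'
python3 - <<'E'
from h import *
st=readout.observe(); A=R.from_quat(st["tool_rot"]).as_matrix()
print(st["position"],A.round(3)); print((A.T@(np.array([.5652,-.0849,.0435])-st["position"])).round(4), st["contact_force"])
f=grab_frame("wrist"); cv2.imwrite("pics/f.png",f["image"][:,:,::-1])
E
```

```text
time: 5.72
position: [0.5667, -0.0868, 0.102]
tool_rot: [-0.512, 0.486, -0.488, 0.513]
contact_force: [0.8, 0.4, -3.3]
opening: 0.0298
[ 0.56669201 -0.08682478  0.10204534] [[ 0.05   0.002  0.999]
 [-0.999 -0.001  0.05 ]
 [ 0.001 -1.     0.002]]
[-0.0021  0.0585 -0.0015] [ 0.76005282  0.42027208 -3.29763372]
```

View pics/f.png

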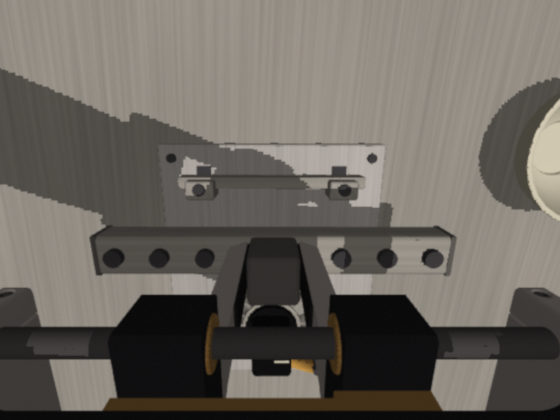

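Tube is parallel to and just short of the bar (clamps at row ~198). Lower it.

```bash
python3 -m crank '[[[-0.001,0.015,-0.001,0],[-0.002,0.03,-0.0015,0],[-0.002,0.042,-0.0015,0],[-0.002,0.05,-0.0015,0],[-0.002,0.054,-0.0015,0],[-0.002,0.054,-0.0015,0],[-0.002,0.054,-0.0015,0]]]'
python3 -m crank '[[[0,0.002,0,0],[0,0.004,0,0],[0,0.004,0,0],[0,0.004,0,0]]]'
python3 - <<'E'
from h import *
st=readout.observe(); print(st["position"],st["contact_force"],st["torque"])
f=grab_frame("wrist"); cv2.imwrite("pics/g.png",f["image"][:,:,::-1])
g=grab_frame("side"); crop(g,"g_side",225,140,375,310,3.5)
E
```

```text
time: 6.35
position: [0.5645, -0.0847, 0.047]
tool_rot: [-0.512, 0.487, -0.488, 0.512]
contact_force: [0.9, -0.4, -3.6]
opening: 0.0298
time: 6.68
position: [0.5643, -0.0846, 0.0428]
tool_rot: [-0.512, 0.487, -0.488, 0.513]
contact_force: [0.2, -0.4, -2.1]
opening: 0.0296
[ 0.56433184 -0.08460691  0.0428332 ] [ 0.21363757 -0.37533013 -2.10886777] [-0.11639907 -0.06328149 -0.03420678]
```

View pics/g.png

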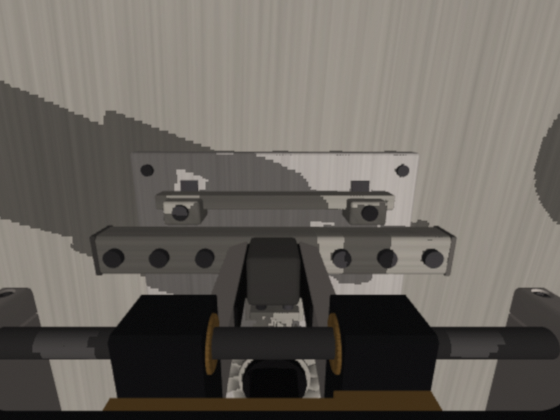

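View pics/g_side.png

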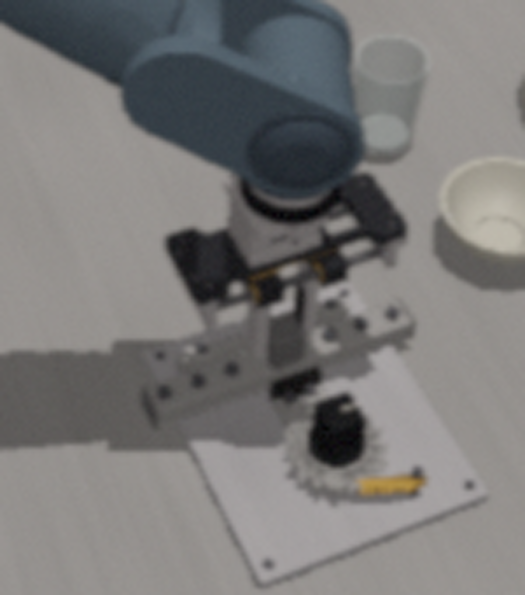

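It is in the bay and touching the plate (the load fell). Release and retreat up.

```bash
python3 -m crank '[[[0,0.0005,0,0],[0,0.0005,0,0],[0,0.0005,0,0],[0,0.0005,0,0]]]' 0.05
python3 -m crank '[[[0,-0.01,0,0],[0,-0.04,0,0],[0,-0.08,0,0],[0.01,-0.11,0,0],[0.03,-0.115,0,0],[0.05,-0.115,0,0],[0.06,-0.115,0,0],[0.06,-0.115,0,0]]]' 0.06
python3 -m crank '[[[0,0,0,0],[0,0,0,0],[0,0,0,0]]]'
python3 - <<'E'
from h import *
st=readout.observe(); f=grab_frame("wrist"); cv2.imwrite("pics/k.png",f["image"][:,:,::-1]); 
np.save("k.npy",np.r_[st["position"],st["tool_rot"]])
A=R.from_quat(st["tool_rot"]).as_matrix(); print(A.round(3),st["position"],st["qpos"].round(2))
crop(f,"k2",130,60,430,285,2.6)
E
```

```text
time: 7.12
position: [0.5644, -0.0846, 0.0424]
tool_rot: [-0.512, 0.487, -0.488, 0.513]
contact_force: [-0.4, 0.3, 0.1]
opening: 0.0493
time: 7.78
position: [0.567, -0.146, 0.1575]
tool_rot: [-0.512, 0.488, -0.488, 0.512]
contact_force: [0.3, -0.7, 0.2]
opening: 0.0597
time: 8.03
position: [0.5666, -0.1434, 0.1564]
tool_rot: [0.513, -0.488, 0.487, -0.513]
contact_force: [-0.9, 0.5, -0.3]
opening: 0.0603
[[ 0.051 -0.001  0.999]
 [-0.999  0.001  0.051]
 [-0.001 -1.    -0.001]] [ 0.56661451 -0.14336028  0.15636884] [-0.44  0.14  1.77  0.    1.23 -0.49]
```

View pics/k.png

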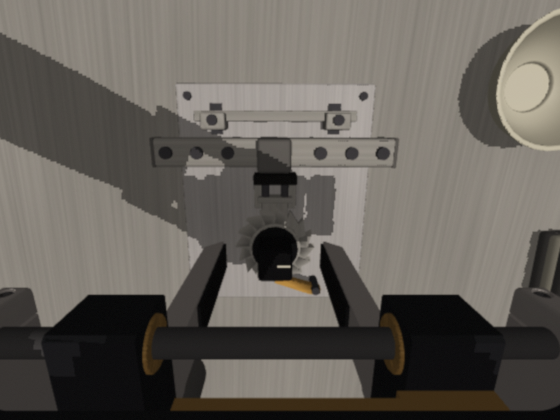

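View pics/k2.png

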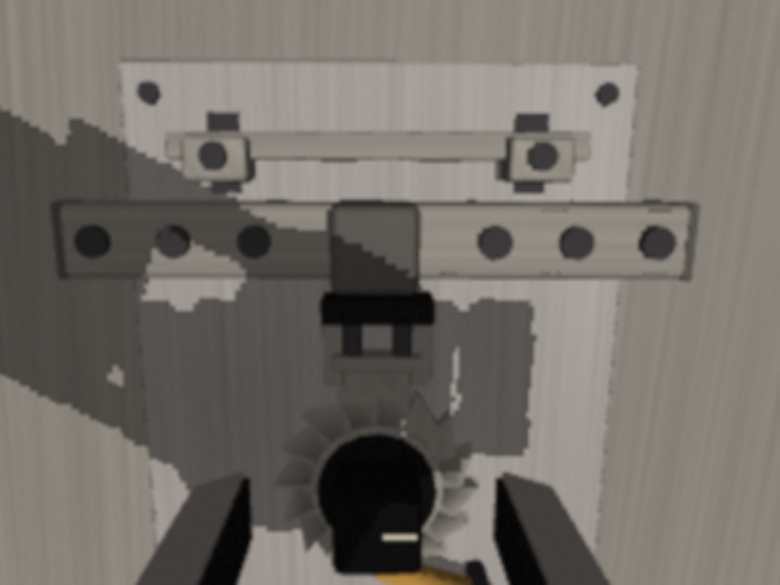

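```bash
python3 - <<'E'
from h import *
f=grab_frame("wrist"); v=np.load("k.npy"); st={"position":v[:3],"tool_rot":v[3:]}
c=lambda u,w:(130+(u+.5)/2.6-.5,60+(w+.5)/2.6-.5)
W=lambda u,w,z:onz(f,c(u,w),z,st)[:2]
tl=W(121,63,.012);tr=W(636,65,.012)
a=np.arctan2(*(tr-tl)[::-1]); print(tl,tr,np.degrees(a)); a=np.radians(2.95)
Rz=np.array([[np.cos(a),-np.sin(a)],[np.sin(a),np.cos(a)]])
o=(tl+tr)/2+Rz@[0,-.1]; print("origin",o,"knob",o+Rz@[0,-.065])
for n,u,w,z in [("armL top near bar",95,205,.036),("armR top near bar",690,205,.036),("arm -y edge",500,277,.036),("clampL",215,180,.036),("clampR",540,180,.036),("bar",380,159,.036),("padface",378,293,.034),("hubtop l",331,250,.072),("hubtop r",419,250,.072),("knobtop bl",335,572,.082),("knobtop br",421,572,.082),("flange c",377,492,.045),("flange top",377,432,.045)]:
    p=W(u,w,z);print(n,(1000*Rz.T@(p-o)).round(1),p.round(4))
print(np.array(c(0,0)), proj(f,np.r_[o+Rz@[0,-.065],.082],st))
E
```

```text
[ 0.46440985 -0.02902312] [ 0.66094354 -0.01982093] 2.680772254705945
origin [ 0.56782314 -0.1242895 ] knob [ 0.57116833 -0.18920337]
armL top near bar [-105.2   48.6] [ 0.4603 -0.0811]
armR top near bar [115.2  48.4] [ 0.6804 -0.07  ]
arm -y edge [46.  21.9] [ 0.6126 -0.1001]
clampL [-60.2  57.5] [ 0.5047 -0.07  ]
clampR [59.2 57.4] [ 0.624  -0.0639]
bar [ 0.4 64.8] [ 0.5649 -0.0595]
padface [-0.3 15.6] [ 0.5667 -0.1088]
hubtop l [-16.1  35.4] [ 0.5499 -0.0898]
hubtop r [13.  35.4] [ 0.579  -0.0883]
knobtop bl [-15.9 -77.4] [ 0.5559 -0.2024]
knobtop br [ 14.8 -77.5] [ 0.5866 -0.2009]
flange c [ -0.7 -62.2] [ 0.5703 -0.1864]
flange top [ -0.7 -37. ] [ 0.569  -0.1613]
[129.69230769  59.69230769] [275.68000432 267.47183368]
```

The arm lies centred (x≈-1..5 mm, y≈35 mm) and parallel. Slack is about 15 mm to the clamp blocks and 21 mm to the bar face. Go over the knob.

```bash
python3 -m crank '[[[0.02,0,0.001,0],[0.04,0,0.0016,0],[0.0448,0.02,0.0016,0],[0.0448,0.04,0.0016,0],[0.0448,0.05,0.0016,0],[0.0448,0.05,0.0016,0],[0.0448,0.05,0.0016,0],[0.0448,0.05,0.0016,0]]]' 0.06
python3 - <<'E'
from h import *
st=readout.observe(); A=R.from_quat(st["tool_rot"]).as_matrix()
print(st["position"],np.degrees(np.arctan2(A[1,2],A[0,2])), (A.T@(np.array([.5705,-.188,.049])-st["position"])).round(4))
f=grab_frame("wrist"); crop(f,"l",160,140,400,320,3.3)
np.save("l.npy",np.r_[st["position"],st["tool_rot"]])
print(proj(f,np.array([.5705,-.188,.082]),st))
E
```

```text
time: 8.8
position: [0.5715, -0.189, 0.1081]
tool_rot: [-0.512, 0.487, -0.488, 0.513]
contact_force: [-0.1, 0.5, -0.4]
opening: 0.0601
[ 0.57150612 -0.18896354  0.10805337] 2.9119814284858245 [-0.0011  0.0591 -0.001 ]
[271.91569539 238.03146373]
```

View pics/l.png

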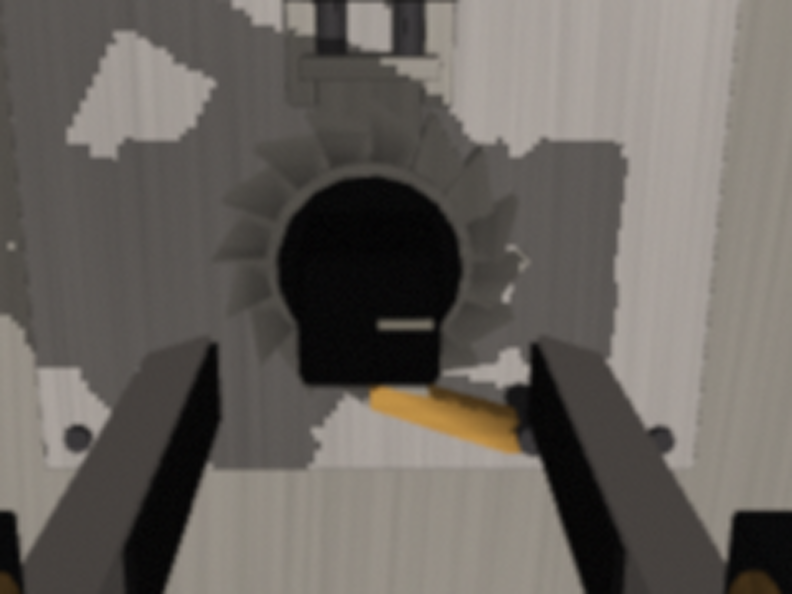

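Knob centre is at about pixel (272,237), and the prediction for (0.5705,-0.188) is (271.9,238), so they agree. Descend and grip.

```bash
python3 -m crank '[[[-0.001,0.02,-0.001,0],[-0.001,0.038,-0.001,0],[-0.001,0.05,-0.001,0],[-0.001,0.059,-0.001,0],[-0.001,0.059,-0.001,0],[-0.001,0.059,-0.001,0]]]'
python3 -c "
from h import *
for i in range(3):
    s=readout.observe();print(s['position'],s['torque'].round(3));grab_frame('wrist')"
python3 -m crank '[[[0,0,0,0],[0,0,0,0],[0,0,0,0],[0,0,0,0],[0,0,0,0],[0,0,0,0]]]' 0.02 35
python3 -c "
from h import *
for i in range(3):
    s=readout.observe();print(s['position'],s['torque'].round(3),s['contact_force'].round(1));grab_frame('wrist')"
```

```text
time: 9.35
position: [0.57, -0.1882, 0.0482]
tool_rot: [-0.512, 0.487, -0.487, 0.512]
contact_force: [-0.7, -0.3, 0.4]
opening: 0.0602
[ 0.56995876 -0.18815197  0.04819053] [-0.118  0.085  0.029]
[ 0.57042783 -0.18841854  0.04884815] [-0.081  0.065  0.017]
[ 0.57062376 -0.18853729  0.0491373 ] [0.009 0.032 0.036]
time: 10.0
position: [0.5703, -0.1881, 0.0482]
tool_rot: [-0.512, 0.487, -0.488, 0.513]
contact_force: [3.2, 0.6, -1.5]
opening: 0.0316
[ 0.57030648 -0.18814389  0.04815569] [-0.019 -0.332  0.022] [ 3.2  0.6 -1.5]
[ 0.57031872 -0.18814962  0.04816973] [ 0.037 -0.332  0.029] [ 3.  -0.4 -1.9]
[ 0.57030891 -0.18814341  0.04815094] [ 0.018 -0.401 -0.007] [ 2.8  0.2 -1. ]
```

```bash
cat > m.py <<'E'
from h import *
T=[];F=[]
for i in range(4):
    s=readout.observe();T.append(s['torque']);F.append(s['contact_force']);grab_frame('wrist')
A=R.from_quat(s["tool_rot"]).as_matrix()
print("yaw",np.degrees(np.arctan2(A[1,2],A[0,2])).round(2),"T",np.mean(T,0).round(3),"F",np.mean(F,0).round(1),s["position"].round(4),s["opening"],"q6",s["qpos"][5].round(2))
E
python3 -m crank '[[[0,0,0,7],[0,0,0,14],[0,0,0,21],[0,0,0,28],[0,0,0,28],[0,0,0,28]]]'; python3 m.py
```

```text
time: 10.65
position: [0.5698, -0.188, 0.0482]
tool_rot: [-0.38, 0.596, -0.596, 0.38]
contact_force: [0.9, 1.4, 1.1]
opening: 0.0322
yaw -25.01 T [ 0.155 -0.025  0.057] F [1.3 1.1 1.4] [ 0.5698 -0.188   0.0481] 0.03182049174271281 q6 -0.07
```

```bash
python3 -m crank '[[[0,0,0,7],[0,0,0,14],[0,0,0,22.5],[0,0,0,22.5],[0,0,0,22.5],[0,0,0,22.5]]]'; python3 m.py
python3 -m crank '[[[0,0,0,7],[0,0,0,14],[0,0,0,22.5],[0,0,0,22.5],[0,0,0,22.5],[0,0,0,22.5]]]'; python3 m.py; python3 - <<'E'
from h import *
f=grab_frame("wrist"); cv2.imwrite("pics/n.png",f["image"][:,:,::-1]); f=grab_frame("top"); crop(f,"n_top",255,155,390,250,5)
E
```

```text
time: 11.35
position: [0.5695, -0.1878, 0.0481]
tool_rot: [-0.257, 0.659, -0.659, 0.256]
contact_force: [-1.0, 2.5, 5.3]
opening: 0.0318
yaw -47.49 T [0.563 0.44  0.12 ] F [-1.3  3.3  5.8] [ 0.5695 -0.1878  0.0481] 0.03217961482944102 q6 0.32
time: 12.05
position: [0.5693, -0.1875, 0.0481]
tool_rot: [-0.123, 0.697, -0.696, 0.122]
contact_force: [-2.4, 3.7, 7.0]
opening: 0.0318
yaw -69.99 T [0.829 0.601 0.103] F [-2.3  4.4  6.4] [ 0.5693 -0.1875  0.0481] 0.03196880999991714 q6 0.71
```

View pics/n.png

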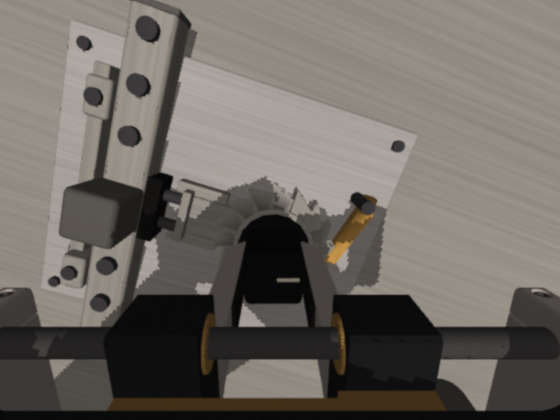

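View pics/n_top.png

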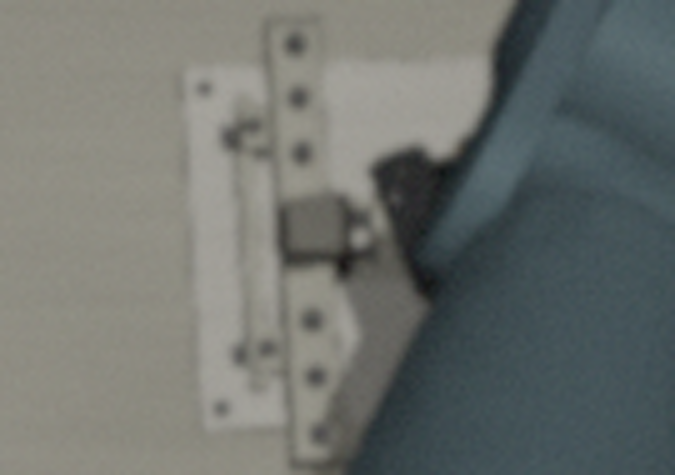

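```bash
python3 - <<'E'
from h import *
st=readout.observe(); f=grab_frame("wrist"); np.save("n.npy",np.r_[st["position"],st["tool_rot"]])
crop(f,"n2",40,0,240,320,2.5)
E
```

```text
(no output)
```

View pics/n2.png

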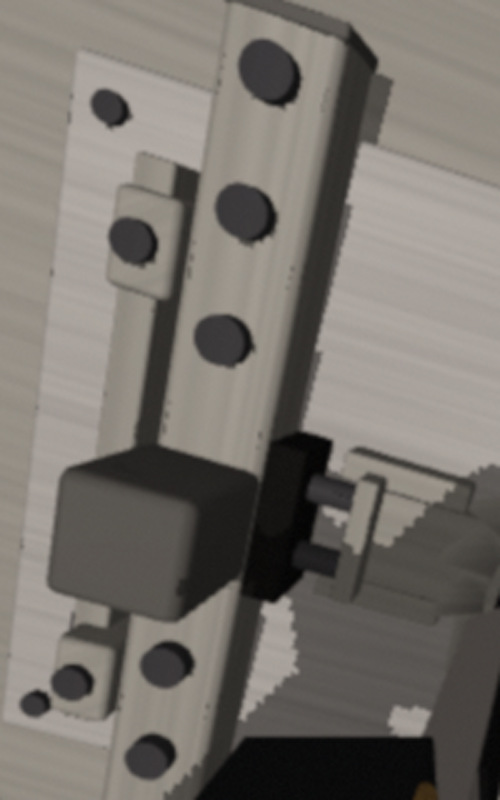

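```bash
python3 - <<'E'
from h import *
f=grab_frame("wrist"); v=np.load("n.npy"); st={"position":v[:3],"tool_rot":v[3:]}
c=lambda u,w:(40+(u+.5)/2.5-.5,(w+.5)/2.5-.5)
a=np.radians(2.9);Rz=np.array([[np.cos(a),-np.sin(a)],[np.sin(a),np.cos(a)]]);o=np.array([.5675,-.1241])
for n,u,w,z in [("plate tl?",78,50,.012),("plate bl",3,722,.012),("clamp1",182,230,.036),("clamp2",115,665,.036),("bar",152,350,.036),("bar lower(z13)",165,420,.013),("tube+1",204,150,.036),("tube+2",168,400,.036),("tube-",350,60,.036),("tube-2",270,410,.036),("hole1",266,72,.036),("hole6",150,756,.036),("pad top +",275,440,.034),("padtop2",300,435,.034)]:
    p=onz(f,c(u,w),z,st)[:2]; print(n,(1000*Rz.T@(p-o)).round(1))
E
```

```text
plate tl? [98.7 99.5]
plate bl [-99.   99.8]
clamp1 [65.3 55.8]
clamp2 [-52.6  56.1]
bar [35.6 58.6]
bar lower(z13) [12.7 64.2]
tube+1 [84.  53.6]
tube+2 [24.5 53. ]
tube- [111.8  25.4]
tube-2 [29.6 28. ]
hole1 [104.   42.9]
hole6 [-78.4  42.7]
pad top + [21.9 26.1]
padtop2 [25.1 20.2]
```

The third click leaves the tube's face near the clamp plane (~56), with the centre by hole pixels at y≈42.8. One more click, then compare.

```bash
python3 -m crank '[[[0,0,0,7],[0,0,0,14],[0,0,0,22.5],[0,0,0,22.5],[0,0,0,22.5],[0,0,0,22.5]]]'; python3 m.py; python3 - <<'E'
from h import *
st=readout.observe(); f=grab_frame("wrist"); np.save("p.npy",np.r_[st["position"],st["tool_rot"]])
crop(f,"p",0,0,280,300,2); cv2.imwrite("pics/p_full.png",f["image"][:,:,::-1])
E
```

```text
time: 12.95
position: [0.5693, -0.1871, 0.0481]
tool_rot: [0.015, 0.708, -0.706, -0.016]
contact_force: [-3.3, 4.8, 7.7]
opening: 0.0316
yaw -92.48 T [1.044 0.555 0.158] F [-2.9  5.1  6.9] [ 0.5693 -0.1871  0.0481] 0.03165431300907764 q6 1.11
```

View pics/p.png

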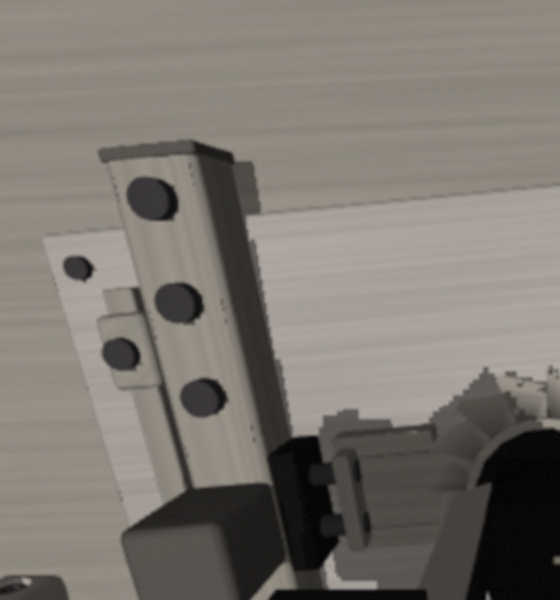

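View pics/p_full.png

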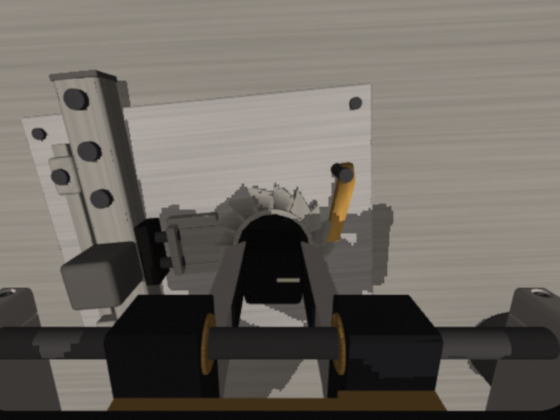

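```bash
python3 - <<'E'
from h import *
f=grab_frame("wrist"); a=np.radians(2.9);Rz=np.array([[np.cos(a),-np.sin(a)],[np.sin(a),np.cos(a)]]);o=np.array([.5675,-.1241])
v=np.load("p.npy"); st={"position":v[:3],"tool_rot":v[3:]}
def M(n,uv,z): print(n,(1000*Rz.T@(onz(f,uv,z,st)[:2]-o)).round(1))
c=lambda u,w:((u+.5)/2-.5,(w+.5)/2-.5)
for n,u,w,z in [("corner",44,238,.012),("platehole",77,267,.012),("edge low",122,500,.012),("h1",151,198,.036),("h2",178,303,.036),("h3",202,398,.036),("tube+",110,165,.036),("tube+b",185,480,.036),("clamp",159,385,.036),("clamp corner -y+x",146,316,.036),("clamp back",98,320,.036),("bar",185,488,.036),("padtop",273,455,.034),("padtopback",292,440,.034)]: M(n,c(u,w),z)
v=np.load("n.npy"); st={"position":v[:3],"tool_rot":v[3:]}; print("prev")
c=lambda u,w:(40+(u+.5)/2.5-.5,(w+.5)/2.5-.5)
for n,u,w,z in [("platehole",109,107,.012),("h1",268,71,.036),("h2",244,212,.036),("h3",221,341,.036),("clamp corner",186,190,.036),("clamp low",168,298,.036),("clamp back",117,188,.036)]: M(n,c(u,w),z)
E
```

```text
corner [98.6 98.9]
platehole [88.2 90.6]
edge low [ 2.  99.9]
h1 [104.3  44.5]
h2 [73.4 44.5]
h3 [42.9 44.6]
tube+ [114.3  54. ]
tube+b [15.6 57.4]
clamp [48.5 57.4]
clamp corner -y+x [70.5 55.5]
clamp back [70.7 70.9]
bar [12.7 58.2]
padtop [21.  26.9]
padtopback [25.6 19.4]
prev
platehole [88.3 90.4]
h1 [104.6  42.5]
h2 [73.8 42.5]
h3 [43.  42.7]
clamp corner [74.6 56.3]
clamp low [49.3 56.7]
clamp back [70.3 71.7]
```

The tube moved only 2.0 mm on click 4 (42.5→44.5) instead of 4.6, so the touch fell between clicks 3 and 4. Click 5 is the target, and the tube should stand still on it.

```bash
python3 -m crank '[[[0,0,0,7],[0,0,0,14],[0,0,0,22.5],[0,0,0,22.5],[0,0,0,22.5],[0,0,0,22.5]]]'; python3 m.py; python3 - <<'E'
from h import *
st=readout.observe(); f=grab_frame("wrist"); np.save("q.npy",np.r_[st["position"],st["tool_rot"]])
crop(f,"q",0,0,380,300,2)
E
```

```text
time: 13.75
position: [0.5694, -0.1867, 0.0481]
tool_rot: [0.152, 0.691, -0.69, -0.154]
contact_force: [-2.0, 7.3, 7.0]
opening: 0.0317
yaw -114.97 T [1.312 0.48  0.237] F [-2.3  7.   7.6] [ 0.5694 -0.1867  0.0481] 0.03167453534593199 q6 1.5
```

View pics/q.png

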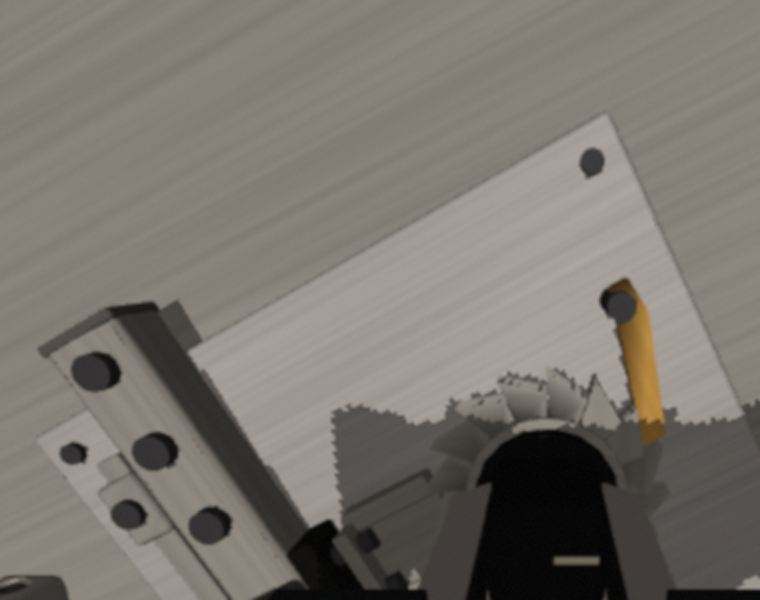

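```bash
python3 - <<'E'
from h import *
f=grab_frame("wrist"); a=np.radians(2.9);Rz=np.array([[np.cos(a),-np.sin(a)],[np.sin(a),np.cos(a)]]);o=np.array([.5675,-.1241])
v=np.load("q.npy"); st={"position":v[:3],"tool_rot":v[3:]}
def M(n,uv,z): print(n,(1000*Rz.T@(onz(f,uv,z,st)[:2]-o)).round(1))
c=lambda u,w:((u+.5)/2-.5,(w+.5)/2-.5)
for n,u,w,z in [("platehole",73,454,.012),("h1",95,372,.036),("h2",155,452,.036),("h3",210,526,.036)]: M(n,c(u,w),z)
E
```

```text
platehole [87.8 90.9]
h1 [104.1  44.9]
h2 [73.4 44.8]
h3 [42.9 44.8]
```

The tube stood still on click 5 (44.5→44.8) and torque rose by the expected 0.08 N m. Ease back onto the tooth, release and rise.

```bash
python3 -m crank '[[[0,0,0,-2],[0,0,0,-4],[0,0,0,-5],[0,0,0,-5]]]'; python3 m.py
python3 -m crank '[[[0,0,0,0],[0,0,0,0],[0,0,0,0],[0,0,0,0],[0,0,0,0],[0,0,0,0]]]' 0.065; python3 m.py
python3 -m crank '[[[0,-0.02,0,0],[0,-0.05,0,0],[0,-0.09,0,0],[0,-0.13,0,0],[0,-0.16,0,0],[0,-0.16,0,0],[0,-0.16,0,0]]]'
python3 - <<'E'
from h import *
st=readout.observe(); f=grab_frame("wrist"); np.save("r.npy",np.r_[st["position"],st["tool_rot"]])
cv2.imwrite("pics/r.png",f["image"][:,:,::-1])
E
```

```text
time: 14.38
position: [0.5693, -0.1868, 0.0481]
tool_rot: [0.122, 0.697, -0.696, -0.123]
contact_force: [-2.4, 5.9, 6.9]
opening: 0.032
yaw -109.98 T [1.271 0.489 0.247] F [-2.6  6.4  7.1] [ 0.5693 -0.1868  0.0481] 0.03192943577561063 q6 1.41
time: 15.08
position: [0.5697, -0.1883, 0.0478]
tool_rot: [-0.123, -0.696, 0.696, 0.124]
contact_force: [-0.4, -0.2, 0.1]
opening: 0.0647
yaw -110.12 T [0.008 0.16  0.003] F [ 0.3 -0.2  0.4] [ 0.5698 -0.1882  0.0479] 0.06468882859957499 q6 1.41
time: 15.87
position: [0.571, -0.1888, 0.2106]
tool_rot: [-0.125, -0.696, 0.697, 0.122]
contact_force: [0.0, 0.4, -0.5]
opening: 0.065
```

View pics/r.png

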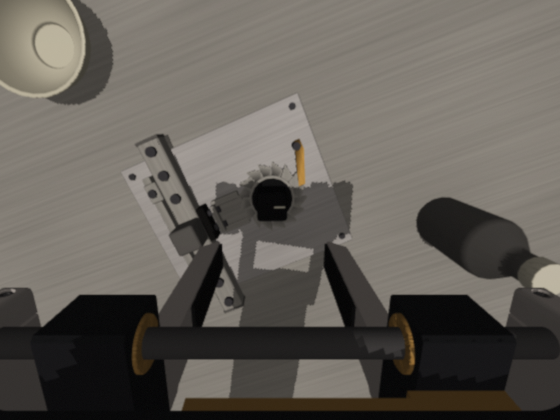

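```bash
python3 -m crank '[[[0.013,-0.01,-0.035,0],[0.026,-0.02,-0.07,0],[0.039,-0.02,-0.105,0],[0.052,-0.02,-0.14,0],[0.065,-0.02,-0.175,0],[0.078,-0.02,-0.21,0],[0.091,-0.02,-0.245,0],[0.103,-0.02,-0.28,0]]]'
python3 -m crank '[[[0.013,0,-0.035,0],[0.026,0,-0.06,0],[0.026,0,-0.06,0],[0.026,0,-0.06,0]]]'
python3 - <<'E'
from h import *
f=grab_frame("top"); cv2.imwrite("pics/s.png",f["image"][:,:,::-1]); crop(f,"s2",285,140,390,250,5.4)
E
```

```text
time: 16.58
position: [0.5677, 0.1121, 0.2252]
tool_rot: [-0.122, -0.696, 0.697, 0.125]
contact_force: [-0.3, -0.8, 0.4]
opening: 0.065
time: 16.92
position: [0.5642, 0.1765, 0.2254]
tool_rot: [-0.121, -0.696, 0.697, 0.124]
contact_force: [0.0, 0.9, -0.1]
opening: 0.0651
```

View pics/s.png

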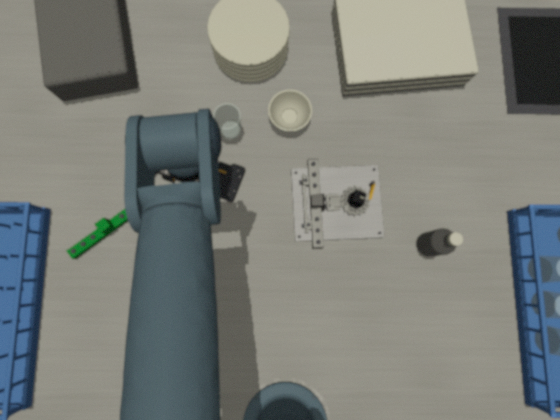

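View pics/s2.png

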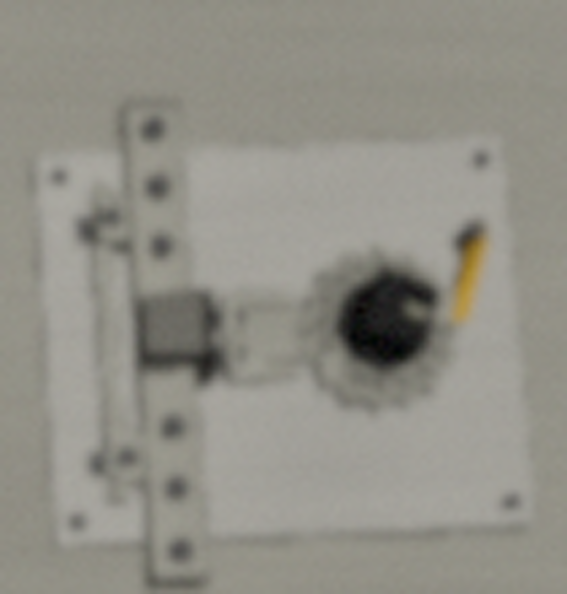

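The arm is against the stop, the pad is extended, the knob mark has turned about 112°, and tumbler (228,120), bowl (290,112) and bottle (440,242) are unmoved. Hand in.

```bash
python3 -c "
from workcell import hand_in
print(hand_in())"
```

```text
the job is handed in; nothing more can be done
None
```

I laid the bare steel wash arm in the bay, hub up and centred within about 3 mm, and let go. I then turned the knob five clicks clockwise, eased it back onto the tooth, released it and moved clear. I handed the job in after about 17 s of robot time; no verdict was reported.

**Touch:** On click 4 the tube moved only 2.0 mm instead of 4.6, so the touch fell between clicks 3 and 4. On click 5, the second click after the touch, it moved 0.3 mm, which is within measuring error. The knob torque at clicks 3, 4 and 5 was about 0.10, 0.16 and 0.24 N m, which fits that count.

**Last checks:**
- **Knob:** after release it stood about 113° from its start. Five clicks are 112.5°, so the pawl is holding.
- **Bystanders:** the tumbler, bowl and bottle stand where they were in the top view.

**Disagreements:**
- **Where the touch would come:** I first measured the bar face at about y = 63 mm, with its clamp blocks at 57. The arm stopped with its face at about 58.5 mm, so I relied on its movement and the torque, not those edges.
- **No regrasp:** the task said the knob must be regrasped. The wrist had enough range, so I made all five clicks in one grasp.
- **Torque on easing back:** it stayed at 0.25 N m after I turned back 5°, so it did not show when the wheel settled on the tooth.

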